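Set the casting rings on their crucible formers

TASK

The wax patterns are ready to be invested: fit each of the four steel casting rings over the wax pattern on the rubber crucible former of its own size. Lower each ring gently (do not drop it) until it stands upright with its rim fully down on the former's flange, let go of it, and leave the two dental casts where they are.

Things in the scene. Friction and masses are not known exactly. Their poses are not given: they have to be found in the camera images.
- ring_small: The smallest of four loose casting rings: a plain tube of dull grey-brown fired steel, open at both ends, standing upright on the bench; outer diameter 32, wall 2.5, inner diameter 27, height 42 mm, about 70 g. Origin at the centre of its lower rim, z up along its axis; yaw means nothing. Grip it from above across its outside.
- ring_medium: The second smallest of four loose casting rings: a plain tube of dull grey-brown fired steel, open at both ends, standing upright on the bench; outer diameter 42, wall 2.5, inner diameter 37, height 48 mm, about 100 g. Origin at the centre of its lower rim, z up along its axis; yaw means nothing. Grip it from above across its outside.
- ring_large: The second largest of four loose casting rings: a plain tube of dull grey-brown fired steel, open at both ends, standing upright on the bench; outer diameter 52, wall 2.5, inner diameter 47, height 54 mm, about 140 g. Origin at the centre of its lower rim, z up along its axis; yaw means nothing. Grip it from above across its outside.
- ring_largest: The largest of four loose casting rings: a plain tube of dull grey-brown fired steel, open at both ends, standing upright on the bench; outer diameter 62, wall 2.5, inner diameter 57, height 60 mm, about 180 g. Origin at the centre of its lower rim, z up along its axis; yaw means nothing. Grip it from above across its outside.
- former_small: The smallest of four crucible formers, fixed, black rubber: flange of diameter 48, 8 mm thick; on it a step of diameter 21, 4 high (3 mm play all round inside its ring); a cone up to height 22; a dark red wax pattern, one crown, within 5 of the axis, up to 37.5 mm above the bench. The smallest ring rests on the flange around the step. Origin: centre of its underside, z up.
- former_medium: The second smallest of four crucible formers, fixed, black rubber: flange of diameter 58, 8 mm thick; on it a step of diameter 31, 4 high (3 mm play all round inside its ring); a cone up to height 25; a dark red wax pattern, one crown, within 5 of the axis, up to 40.5 mm above the bench. The second smallest ring rests on the flange around the step. Origin: centre of its underside, z up.
- former_large: The second largest of four crucible formers, fixed, black rubber: flange of diameter 68, 8 mm thick; on it a step of diameter 41, 4 high (3 mm play all round inside its ring); a cone up to height 29; a dark red wax pattern, two crowns, within 9.75 of the axis, up to 44.5 mm above the bench. The second largest ring rests on the flange around the step. Origin: centre of its underside, z up.
- former_largest: The largest of four crucible formers, fixed, black rubber: flange of diameter 78, 8 mm thick; on it a step of diameter 51, 4 high (3 mm play all round inside its ring); a cone up to height 33; a dark red wax pattern, three crowns, within 14.5 of the axis, up to 48.5 mm above the bench. The largest ring rests on the flange around the step. Origin: centre of its underside, z up.
- cast_arch: Bystander: a loose cream stone dental cast, a U-shaped arch of teeth on a white base plate, about 60 x 60 mm and 26 mm high, 120 g. Origin at the centre of its underside. Leave it where it is.
- cast_quadrant: Bystander: a loose pink dental cast of one row of five cream teeth, 52 x 30 mm and 30 mm high, 90 g. Origin at the centre of its underside. Leave it where it is.
Mind the look-alikes: they are no part of the job. Leave any blue look-alike of the ring_large alone.

How it is judged (in metres and radians):
At the end, for the whole second after the job is handed in: Each of the four rings stands on the former of its own size: centred on it within 8 mm, its lower rim down on the flange within 3 mm, upright within 0.08 rad, released and at rest; both dental casts are within 25 mm of where they stood (horizontal distance between ring_small and former_small below 0.008 m and z of ring_small in the frame of former_small between 0.005 and 0.011 m and angle between each of ring_small, ring_medium, ring_large, ring_largest's own z axis and vertical below 0.08 rad and linear speed of each of ring_small, ring_medium, ring_large, ring_largest below 0.02 m/s and angular speed of each of ring_small, ring_medium, ring_large, ring_largest below 0.2 rad/s and horizontal distance between ring_medium and former_medium below 0.008 m and z of ring_medium in the frame of former_medium between 0.005 and 0.011 m and horizontal distance between ring_large and former_large below 0.008 m and z of ring_large in the frame of former_large between 0.005 and 0.011 m and horizontal distance between ring_largest and former_largest below 0.008 m and z of ring_largest in the frame of former_largest between 0.005 and 0.011 m and not (distance of any of cast_arch, cast_quadrant from where it was at the start of the episode above 0.025 m)); the robot touches nothing.
It fails at once if the smallest ring is dropped onto its former: it moves faster than 0.6 m/s within 30 mm above its seat (horizontal distance between ring_small and former_small below 0.02 m and z of ring_small in the frame of former_small below 0.038 m and linear speed of ring_small above 0.6 m/s).
It fails at once if the second smallest ring is dropped onto its former: it moves faster than 0.6 m/s within 30 mm above its seat (horizontal distance between ring_medium and former_medium below 0.02 m and z of ring_medium in the frame of former_medium below 0.038 m and linear speed of ring_medium above 0.6 m/s).
It fails at once if the second largest ring is dropped onto its former: it moves faster than 0.6 m/s within 30 mm above its seat (horizontal distance between ring_large and former_large below 0.02 m and z of ring_large in the frame of former_large below 0.038 m and linear speed of ring_large above 0.6 m/s).
It fails at once if the largest ring is dropped onto its former: it moves faster than 0.6 m/s within 30 mm above its seat (horizontal distance between ring_largest and former_largest below 0.02 m and z of ring_largest in the frame of former_largest below 0.038 m and linear speed of ring_largest above 0.6 m/s).
It fails at once if a dental cast is shifted by more than 25 mm (distance of any of cast_arch, cast_quadrant from where it was at the start of the episode above 0.025 m).
It also fails if it takes over 96 s, if anything falls off the work surface, if the arm or the gripper's body presses on something with over 40 N, if the wrist force passes 120 N, or if a joint passes its speed limit or range.

ROBOT

A 6-joint arm with a two-finger parallel gripper is mounted at the origin on the work surface. World frame = base frame: x ahead of the robot, y to its left, z up, the work surface at z = 0. Lengths are in m, angles in degrees, forces in N, time in s.
With the tool pointing down it reaches from about 0.35 to 0.875 m from the base axis. Payload 4.2 kg.
Tool frame: the origin (TCP) lies midway between the tips of the shut fingers; the grasp point (between the pads) lies 19 mm behind it (r.pinch_z is the distance from the TCP to the grasp point, in m); z points along the fingers, y is the line along which they close (so a half turn about z gives the same grasp; the last joint's range is limited). The gripper opens to 87 mm and grips with 3 to 60 N. Pads are 19 mm wide; open, the fingers measure 117 mm over their backs; the gripper's body (75 mm by 190 mm) begins 51 mm behind the grasp point.
Start: joints at [78.644, 22.042, 0.453, 0, -68.411, -14.817], TCP at [0.276, 0.561, 0.223] pointing down, gripper open.
Joint ranges: [-179.83, 179.83], [-69.29, 118.12], [-61.27, 80.66], [-181.25, 117.63], [-171.15, -9.14], [-177.46, 177.46]. Speed limits (degrees/s): [159.86, 159.86, 180, 180, 180, 180].

INTERFACE

Orientations are given as a 3x3 rotation matrix whose columns are the frame's x, y, z axes.
In Python, from station import r, imaging, models gives the robot as it stands. The module is installed in compiled form; this text tells all that it offers.
- The arm moves only by the tool apply_moves, never from a script. Its argument "moves" is a list of rows, each a list of 2 entries, a list of its own where there are three numbers: the shift along the tool's x, y, z in m, then the turn about the tool's z in degrees. A call has 1 to 5 rows; each row shifts and turns the commanded pose from where the row before left it, along the tool's axes as they then stand; what a row does not reach is not made up. A row lasts 1/12 s, in which the tool goes at most 41.7 mm and 7.16 degrees, less where a joint would pass 70% of its speed; a pose out of reach is approached as far as the arm can. A call is refused whole if a number of a shift passes 0.0417 or a number of a turn 7.16, either way. A call with a gripper value outside its range is refused whole. "hand" is the finger opening in m, from 0 to 0.087, set as the call begins (left out, the last holds). The fingers move at their own pace and stop on an object; the grip force is fixed at half the most. Time passes only in rows, so rows that do not move let the fingers close. It gives the time, the measured TCP pose, the force, the opening and the grip force at its end, in the units of the state.
- r.sense(): the state, without advancing time (a new reading comes with each control period).
- imaging.capture(name): name is "side" or "top" or "wrist"; returns a dict with "frame" (420x560x3 uint8, blue, green, red), "intrinsics" (3x3 intrinsics, pixels), "eye" and "orientation" of the camera in the world. Camera axes: x right, y down, z forward; pixel columns grow to the right and rows downward; lengths in m; the calibration is good to about 2 mm. The wrist camera is an equidistant fisheye: a pixel r from the principal point sees the ray r / f radians off the axis. A picture is of the moment at which its call begins. There is no depth.
- r.finish_job(): hands the job in; it is judged then, once.
Trained networks look in a picture, given as the dict that the camera call returned (one of the last four; its "shot" number tells which), for a name from the list of things; names that differ only in an ending like _2 or _b are one class to them, and where a whole thing is asked for, a point or a joint stands for the part that bears it (a point fixed in the world has none). Each returns a list of dicts, best first, with "confidence" (0 to 1); they miss things now and then, are a little off and sometimes report something else, mostly with a low value. They report only what shows in the picture. A call takes as long as a camera call. They do not tell look-alikes from the thing itself.
- models.cut_out(picture, target): "region" (420x560 bool, what is visible of it) and "extent" ([left, top, width, height] as shares, 0 to 1, of the picture: columns of its width, rows of its height, round what is visible of it).
- models.place_of(picture, target): "at" ([column, row] as shares, 0 to 1, of the picture: columns of its width, rows of its height: a listed point, or the origin of a listed thing).
The state is a dict: "time_s": time; "joints": joint angles; "joint_velocities": joint speeds; "effort": joint torques, N m; "tcp_pos": TCP position; "ee_rot": TCP orientation; "wrist_force": force on the tool from outside, world axes, zero at the start; "moment": the same for the moment, N m; "gripper_width": opening from 0.0 (shut) to 1.0 (fully open); "gripper_force": force on a finger pad.
Only numpy, scipy, OpenCV 4.12 (cv2) and the standard library are available. Lean on these libraries where they do the work, as an engineer would, in place of code of your own. Each camera call takes 0.05 s, during which the arm holds its last target. There are 200 camera calls.

## Working session

There is one attempt and no reset: what is moved stays moved. The work goes in short steps, Python scripts to look and compute and a tool call to move; the robot and the scene stay as the last step left them, time stands still between calls to the robot, and variables do not carry over. Pictures are saved under pics/ and viewed, at most 14 in all, crops included, and the job is handed in when it is done.

Besides the shell and the picture viewer there is one more tool, called after "Call:" by a JSON object that holds its "op" and its "data". apply_moves: Moves the arm, as the interface text tells. Its arguments: {"type":"object","properties":{"moves":{"type":"array"},"hand":{"type":"number"}},"required":["moves"]}

```bash
mkdir -p pics; cat > h.py <<'E'
import numpy as np, cv2
from station import r, imaging, models
def ray(c,px):
    K=c["intrinsics"];return None
def w2p(c,P):
    q=(np.atleast_2d(P)-c["eye"])@np.array(c["orientation"]);K=np.array(c["intrinsics"])
    return np.c_[K[0,0]*q[:,0]/q[:,2]+K[0,2],K[1,1]*q[:,1]/q[:,2]+K[1,2]]
def p2w(c,px,z):
    K=np.array(c["intrinsics"]);d=np.array(c["orientation"])@np.linalg.solve(K,[px[0],px[1],1])
    e=np.array(c["eye"]);return e+d*(z-e[2])/d[2]
E
cat > a.py <<'E'
from h import *
s=r.sense();print(s["time_s"],s["tcp_pos"],s["ee_rot"])
N=["ring_small","ring_medium","ring_large","ring_largest","former_small","former_medium","former_large","former_largest","cast_arch","cast_quadrant"]
for cam in ["top","side"]:
    c=imaging.capture(cam);cv2.imwrite(f"pics/{cam}0.png",c["frame"])
    print(cam,c["eye"],np.array(c["intrinsics"]).tolist())
    for n in N:
        for d in models.place_of(c,n)[:3]:
            px=np.array(d["at"])*[560,420];print(n,round(d["confidence"],2),px.round(1),p2w(c,px,0).round(4))
E
python3 a.py
```

```text
0.0 [0.27538452 0.56037751 0.22143537] [[ 8.97402284e-01 -4.41212383e-01 -8.79697020e-04]
 [-4.41213243e-01 -8.97399926e-01 -2.06096470e-03]
 [ 1.19883107e-04  2.23764841e-03 -9.99997489e-01]]
top [0.42094874 0.01192047 1.22599489] [[477.0607362052681, 0.0, 273.8429063622975], [0.0, 477.0607362052681, 209.04310751582298], [0.0, 0.0, 1.0]]
ring_small 0.59 [372.7 166.7] [ 0.6193 -0.2366  0.    ]
ring_medium 0.54 [191.2 154. ] [0.639  0.2347 0.    ]
ring_large 0.81 [393.9 268.5] [ 0.3588 -0.2947  0.    ]
ring_large 0.81 [430.8 269.9] [ 0.358  -0.3889  0.    ]
ring_largest 0.46 [274.9 220.1] [0.4737 0.0125 0.    ]
former_small 0.55 [275.  150.3] [0.6549 0.0175 0.    ]
former_medium 0.94 [212.3 228.6] [0.4472 0.1727 0.    ]
former_medium 0.65 [273.3 221.7] [0.4694 0.0166 0.    ]
former_large 0.68 [118.9 207.2] [0.4954 0.4155 0.    ]
former_largest 0.78 [343.1 234.2] [ 0.4425 -0.1634  0.    ]
cast_arch 0.98 [163.4 256.3] [0.3728 0.2952 0.    ]
cast_quadrant 0.7 [447.8 215.8] [ 0.4975 -0.4315  0.    ]
side [ 0.2114233  -0.7443824   0.73620984] [[457.18444128868816, 0.0, 274.42841779505295],
[... 265 characters left out ...]
81 -0.3914  0.    ]
ring_large 0.78 [256.3 340.9] [ 0.3671 -0.2904  0.    ]
ring_largest 0.81 [252.6 224. ] [ 0.4723  0.0096 -0.    ]
former_small 0.56 [319.3 200.5] [0.6579 0.0271 0.    ]
former_medium 0.75 [220.6 187.8] [0.444  0.1711 0.    ]
former_large 0.6 [213.4 137.7] [0.4974 0.4115 0.    ]
former_largest 0.87 [267.2 272.6] [ 0.4476 -0.1442  0.    ]
former_largest 0.67 [253.1 343.6] [ 0.3597 -0.2935  0.    ]
former_largest 0.21 [357.2 374.9] [ 0.5046 -0.4204  0.    ]
cast_arch 0.69 [184.4 165.6] [0.3815 0.3037 0.    ]
cast_arch 0.32 [363.3 278.9] [ 0.627  -0.2372  0.    ]
cast_quadrant 0.55 [358.6 377. ] [ 0.5049 -0.4247  0.    ]
cast_quadrant 0.55 [251.1 225.7] [0.4669 0.0053 0.    ]
```

View pics/top0.png

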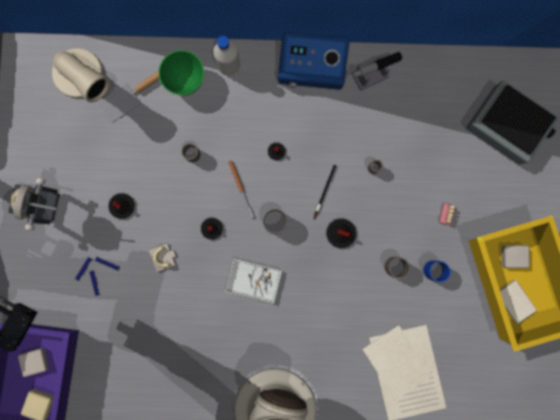

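View pics/side0.png

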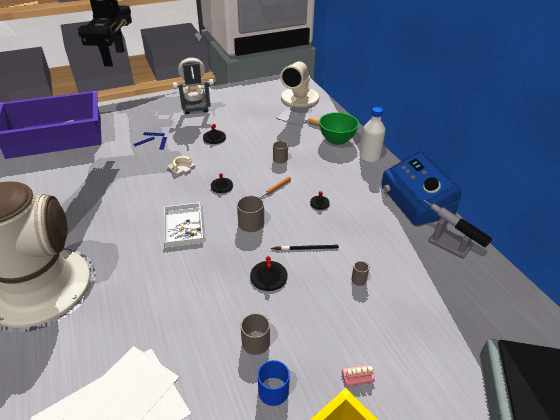

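The four plain rings are, in the top view: small (375,167), medium (191,153), large (397,267) and largest (275,220). The formers: small (277,151), medium (212,229), large (121,206), largest (341,233). The blue look-alike at (436,271) is left alone. Next I refine positions by silhouette fits.

```bash
cat >> h.py <<'E'
from scipy.optimize import minimize
SZ={"small":(32,42,48,21,22,37.5,5),"medium":(42,48,58,31,25,40.5,5),"large":(52,54,68,41,29,44.5,9.75),"largest":(62,60,78,51,33,48.5,14.5)}
T=np.linspace(0,2*np.pi,60)
def frus(x,y,r0,z0,r1,z1):
    return np.r_[np.c_[x+r0*np.cos(T),y+r0*np.sin(T),T*0+z0],np.c_[x+r1*np.cos(T),y+r1*np.sin(T),T*0+z1]]
S=6
def sil(c,parts,box):
    x0,y0,w,h=box;m=np.zeros((h*S,w*S),np.uint8)
    for P in parts:
        q=(w2p(c,P)-[x0-.5,y0-.5])*S
        cv2.fillConvexPoly(m,cv2.convexHull((q*16).astype(np.int32)),1,shift=4)
    return cv2.resize(m.astype(np.float32),(w,h),interpolation=cv2.INTER_AREA)
def parts(n,x,y):
    k,s=n.split("_");D,H,F,St,C,W,_=np.array(SZ[s])/1000
    if k=="ring": return [frus(x,y,D/2,0,D/2,H)]
    return [frus(x,y,F/2,0,F/2,.008),frus(x,y,St/2,.012,.006,C)]
def fit(c,n,g):
    ds=[d for d in models.cut_out(c,n)]
    p=w2p(c,[[g[0],g[1],.02]])[0]
    best=None
    for d in ds:
        ys,xs=np.nonzero(d["region"])
        if len(xs)>20 and np.hypot(xs.mean()-p[0],ys.mean()-p[1])<15: best=d;break
    if best is None: return None
    box=(int(p[0])-45,int(p[1])-45,90,90)
    M=np.zeros((420+200,560+200),np.float32);m=best["region"].astype(np.uint8)
    if n[:4]=="ring":
        cs,_=cv2.findContours(m,cv2.RETR_EXTERNAL,cv2.CHAIN_APPROX_NONE);m=m*0
        cv2.fillConvexPoly(m,cv2.convexHull(max(cs,key=cv2.contourArea)),1)
    M[100:520,100:660]=m;M=M[box[1]+100:box[1]+190,box[0]+100:box[0]+190]
    f=lambda v:np.abs(sil(c,parts(n,*v),box)-M).sum()
    o=minimize(f,g,method="Nelder-Mead",options=dict(initial_simplex=[g,[g[0]+.01,g[1]],[g[0],g[1]+.01]],xatol=1e-4,fatol=.05))
    return o.x.round(4),round(o.fun/M.sum(),3),round(best["confidence"],2)
E
cat > b.py <<'E'
from h import *
G=dict(ring_small=(.615,-.234),ring_medium=(.64,.236),ring_large=(.361,-.294),ring_largest=(.473,.01),former_small=(.655,.018),former_medium=(.446,.172),former_large=(.497,.414),former_largest=(.443,-.16))
for cam in ["top","side"]:
    c=imaging.capture(cam)
    for n,g in G.items(): print(cam,n,fit(c,n,np.array(g)))
E
python3 b.py
```

```text
top ring_small None
top ring_medium (array([0.6201, 0.2145]), np.float64(2.442), 0.59)
top ring_large (array([ 0.3622, -0.293 ]), np.float64(0.055), 0.67)
top ring_largest (array([0.47 , 0.017]), np.float64(6.352), 0.66)
top former_small (array([0.6507, 0.0159]), np.float64(0.21), 0.78)
top former_medium (array([0.4472, 0.1757]), np.float64(0.072), 0.74)
top former_large (array([0.4991, 0.4093]), np.float64(0.115), 0.81)
top former_largest (array([ 0.4447, -0.156 ]), np.float64(0.061), 0.75)
side ring_small (array([ 0.6168, -0.2353]), np.float64(0.08), 0.55)
side ring_medium (array([0.6385, 0.2342]), np.float64(0.045), 0.61)
side ring_large (array([ 0.3651, -0.2918]), np.float64(0.039), 0.97)
side ring_largest (array([0.4692, 0.0154]), np.float64(0.029), 0.56)
side former_small (array([0.6551, 0.0185]), np.float64(0.167), 0.66)
side former_medium (array([0.4489, 0.179 ]), np.float64(0.182), 0.78)
side former_large (array([0.4999, 0.4129]), np.float64(0.134), 0.73)
side former_largest (array([ 0.4457, -0.1542]), np.float64(0.059), 0.96)
```

Call:
{"op": "apply_moves", "data": {"moves": [[[0.034,0.0094,0],0],[[0.034,0.0094,0],0],[[0.034,0.0094,0],0],[[0.034,0.0094,0],0],[[0.034,0.0094,0],0]], "hand": 0.087}}

```text
time_s: 2.42
tcp_pos: [0.4084, 0.4426, 0.2227]
ee_rot: [[0.898, -0.441, 0.0], [-0.441, -0.898, 0.0], [0.0, -0.0, -1.0]]
wrist_force: [1.2, 0.5, 0.2]
gripper_width: 0.999
gripper_force: 0.0
```

Call:
{"op": "apply_moves", "data": {"moves": [[[0.034,0.0094,0],0],[[0.034,0.0094,0],0],[[0.034,0.0094,0],0],[[0.034,0.0094,0],0],[[0.034,0.0094,0],0]]}}

```text
time_s: 2.83
tcp_pos: [0.5404, 0.3253, 0.2228]
ee_rot: [[0.898, -0.441, 0.0], [-0.441, -0.898, 0.0], [0.0, -0.0, -1.0]]
wrist_force: [-0.4, 0.5, 0.6]
gripper_width: 1.003
gripper_force: 0.0
```

Call:
{"op": "apply_moves", "data": {"moves": [[[0.034,0.0094,0],0],[[0.034,0.0094,0],0],[[0.034,0.0094,0],0],[[0.025,0.0094,0],0],[[0,0,0],0]]}}

```text
time_s: 3.25
tcp_pos: [0.6396, 0.2328, 0.2217]
ee_rot: [[0.895, -0.446, -0.0], [-0.446, -0.895, -0.001], [0.001, 0.001, -1.0]]
wrist_force: [-0.4, 0.5, 0.4]
gripper_width: 1.001
gripper_force: 0.0
```

```bash
cat > c.py <<'E'
from h import *
import sys
s=r.sense();print(s["time_s"],s["tcp_pos"].round(4),np.array(s["ee_rot"]).round(3).tolist(),s["wrist_force"])
c=imaging.capture("wrist");cv2.imwrite(f"pics/w{sys.argv[1]}.png",c["frame"])
print(np.array(c["intrinsics"]).round(1).tolist(),np.array(c["eye"]).round(4),np.array(c["orientation"]).round(3).tolist())
E
python3 c.py 1
```

```text
3.25 [0.6396 0.2328 0.2217] [[0.895, -0.446, -0.0], [-0.446, -0.895, -0.001], [0.001, 0.001, -1.0]] [-0.43557382  0.54665733  0.41484325]
[[325.2, 0.0, 280.6], [0.0, 325.2, 208.9], [0.0, 0.0, 1.0]] [0.7101 0.1974 0.3823] [[-0.446, -0.857, -0.258], [-0.895, 0.428, 0.128], [0.001, 0.289, -0.957]]
```

View pics/w1.png

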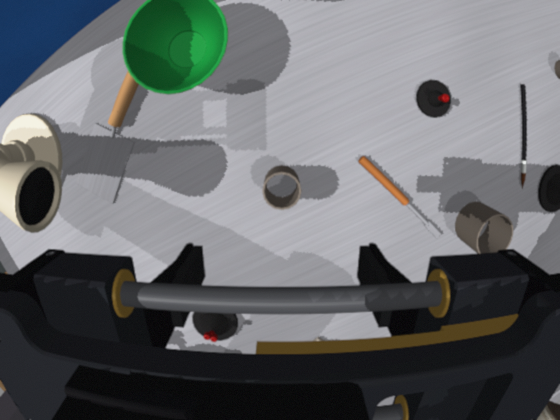

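The wrist view shows the medium ring at (282,187), small former at (435,98), and largest ring at (485,228). I'll add the fisheye model and fit there too.

```bash
cat >> h.py <<'E'
_w=w2p
def w2p(c,P):
    K=np.array(c["intrinsics"])
    if K[0,0]>400: return _w(c,P)
    q=(np.atleast_2d(P)-c["eye"])@np.array(c["orientation"]);h=np.hypot(q[:,0],q[:,1]);k=np.arctan2(h,q[:,2])/h
    return np.c_[K[0,0]*q[:,0]*k+K[0,2],K[1,1]*q[:,1]*k+K[1,2]]
G=dict(ring_small=(.6168,-.235),ring_medium=(.6385,.2342),ring_large=(.364,-.292),ring_largest=(.4692,.0155),former_small=(.654,.018),former_medium=(.448,.177),former_large=(.4995,.412),former_largest=(.445,-.155))
E
cat > d.py <<'E'
from h import *
import sys
s=r.sense();print(s["time_s"],s["tcp_pos"].round(4))
c=imaging.capture("wrist")
for n in sys.argv[1:]: print(n,w2p(c,[[*G[n],.0]]).round(0),fit(c,n,np.array(G[n])))
E
python3 d.py ring_medium former_small ring_largest former_medium
```

```text
3.3 [0.6381 0.2345 0.2217]
ring_medium [[280. 179.]] (array([0.6374, 0.2326]), np.float64(0.056), 0.64)
former_small [[431.  95.]] (array([0.651 , 0.0161]), np.float64(0.052), 0.6)
ring_largest [[472. 221.]] (array([0.4692, 0.0153]), np.float64(0.084), 0.56)
former_medium [[378. 283.]] None
```

Call:
{"op": "apply_moves", "data": {"moves": [[[0,0.001,0.04],0],[[0,0.001,0.04],0],[[0,0,0.04],0],[[0,0,0.04],0],[[0,0,0.03],0]]}}

```text
time_s: 3.97
tcp_pos: [0.6336, 0.2355, 0.0296]
ee_rot: [[0.898, -0.44, -0.003], [-0.44, -0.898, -0.001], [-0.002, 0.002, -1.0]]
wrist_force: [-0.2, 0.3, -0.3]
gripper_width: 1.002
gripper_force: 0.0
```

Call:
{"op": "apply_moves", "data": {"moves": [[[0,0,0.014],0],[[0,0,0],0],[[0,0,0],0]]}}

```text
time_s: 4.22
tcp_pos: [0.6354, 0.2359, 0.0184]
ee_rot: [[0.898, -0.439, -0.001], [-0.439, -0.898, -0.001], [-0.0, 0.001, -1.0]]
wrist_force: [-0.5, -0.2, 1.0]
gripper_width: 1.002
gripper_force: 0.0
```

Call:
{"op": "apply_moves", "data": {"moves": [[[0,0,0],0],[[0,0,0],0],[[0,0,0],0],[[0,0,0],0],[[0,0,0],0]], "hand": 0.02}}

```text
time_s: 4.63
tcp_pos: [0.6362, 0.2353, 0.0196]
ee_rot: [[0.897, -0.441, 0.001], [-0.441, -0.897, 0.001], [0.001, -0.001, -1.0]]
wrist_force: [1.2, -0.1, -0.4]
gripper_width: 0.708
gripper_force: 0.0
```

Call:
{"op": "apply_moves", "data": {"moves": [[[0,0,0],0],[[0,0,0],0],[[0,0,0],0],[[0,0,0],0],[[0,0,0],0]]}}

```text
time_s: 5.05
tcp_pos: [0.6358, 0.2349, 0.0186]
ee_rot: [[0.897, -0.441, -0.0], [-0.441, -0.897, -0.0], [-0.0, 0.0, -1.0]]
wrist_force: [-0.1, -0.2, 1.3]
gripper_width: 0.477
gripper_force: 30.0
```

Call:
{"op": "apply_moves", "data": {"moves": [[[0,0,-0.02],0],[[0,0,-0.035],0],[[0,0,-0.035],0],[[-0.03,0.019,0],0],[[-0.03,0.019,0],0]]}}

```text
time_s: 5.47
tcp_pos: [0.5671, 0.2285, 0.1108]
ee_rot: [[0.897, -0.442, 0.006], [-0.442, -0.897, 0.004], [0.003, -0.006, -1.0]]
wrist_force: [-2.1, 0.3, -1.5]
gripper_width: 0.476
gripper_force: 30.0
```

Call:
{"op": "apply_moves", "data": {"moves": [[[-0.03,0.019,0],0],[[-0.03,0.019,0],0],[[-0.03,0.019,0],0],[[-0.03,0.019,0],0],[[-0.03,0.019,0],0]]}}

```text
time_s: 5.88
tcp_pos: [0.3871, 0.2077, 0.1083]
ee_rot: [[0.897, -0.442, -0.0], [-0.442, -0.897, 0.0], [-0.0, -0.0, -1.0]]
wrist_force: [-0.3, 0.7, -0.7]
gripper_width: 0.476
gripper_force: 30.0
```

Call:
{"op": "apply_moves", "data": {"moves": [[[0,0,0],0],[[0,0,0],0],[[0,0,0],0]]}}

```text
time_s: 6.13
tcp_pos: [0.3893, 0.209, 0.1091]
ee_rot: [[0.898, -0.44, 0.002], [-0.44, -0.898, 0.001], [0.001, -0.002, -1.0]]
wrist_force: [0.2, 0.1, -0.4]
gripper_width: 0.478
gripper_force: 30.0
```

```bash
python3 d.py former_medium; python3 c.py 2
```

```text
6.1333 [0.3893 0.209  0.1091]
former_medium [[284. 128.]] (array([0.4468, 0.1755]), np.float64(0.035), 0.74)
6.2333 [0.3898 0.209  0.1087] [[0.897, -0.442, 0.001], [-0.442, -0.897, 0.001], [0.0, -0.001, -1.0]] [ 0.2713016   0.62356032 -0.78387883]
[[325.2, 0.0, 280.6], [0.0, 325.2, 208.9], [0.0, 0.0, 1.0]] [0.4602 0.1735 0.2694] [[-0.442, -0.859, -0.258], [-0.897, 0.423, 0.129], [-0.002, 0.289, -0.957]]
```

View pics/w2.png

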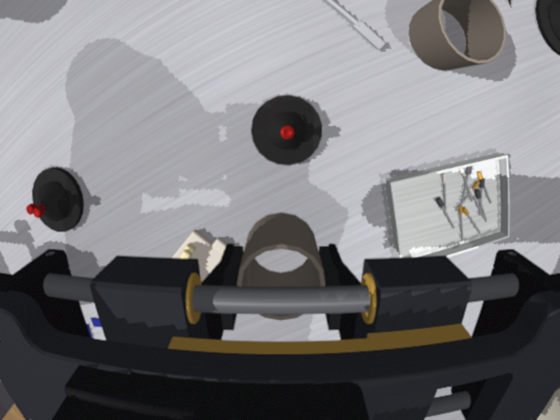

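Former medium at (287,130); the held ring is seen between the fingers, its lower front edge at about row 213, column 282. I compute the ring's offset along tool x from that.

```bash
cat > e.py <<'E'
from h import *
import sys
# held ring: name, ring bottom z below tcp -> offset along tool x from lower front edge in wrist image
n,dz=sys.argv[1],float(sys.argv[2]); D=SZ[n][0]/1000
s=r.sense();c=imaging.capture("wrist");R=np.array(s["ee_rot"]);p=s["tcp_pos"]
g=cv2.cvtColor(c["frame"],cv2.COLOR_BGR2GRAY).astype(float)
prof=g[120:300,277:286].mean(1);prof=np.convolve(prof,[1/3]*3,'same')
print("profile",{120+i:int(prof[i]) for i in range(int(sys.argv[3])-120,int(sys.argv[3])-90,2)})
for o in np.arange(-.008,.0081,.002):
    P=p+R[:,0]*(o+D/2); P=P-[0,0,dz]
    print(round(o,4),w2p(c,[P]).round(1))
E
python3 e.py medium .0186 200
```

```text
profile {200: 164, 202: 163, 204: 163, 206: 163, 208: 163, 210: 162, 212: 127, 214: 72, 216: 61, 218: 61, 220: 61, 222: 61, 224: 61, 226: 61, 228: 61}
-0.008 [[280.  228.3]]
-0.006 [[280.  225.1]]
-0.004 [[280.  221.8]]
-0.002 [[280.  218.6]]
0.0 [[280.  215.3]]
0.002 [[280. 212.]]
0.004 [[280.  208.7]]
0.006 [[280.  205.4]]
0.008 [[280. 202.]]
```

Call:
{"op": "apply_moves", "data": {"moves": [[[0.032,0.002,0],0],[[0.032,0.0025,0],0],[[0,0,0],0],[[0,0,0],0],[[0,0,0],0]]}}

```text
time_s: 6.75
tcp_pos: [0.4442, 0.1756, 0.1079]
ee_rot: [[0.897, -0.443, -0.001], [-0.443, -0.897, -0.001], [-0.001, 0.001, -1.0]]
wrist_force: [-0.4, -0.5, -0.9]
gripper_width: 0.477
gripper_force: 30.0
```

Call:
{"op": "apply_moves", "data": {"moves": [[[0,0,0.02],0],[[0,0,0.02],0],[[0,0,0],0],[[0,0,0],0]]}}

```text
time_s: 7.08
tcp_pos: [0.4432, 0.1758, 0.068]
ee_rot: [[0.898, -0.44, -0.002], [-0.44, -0.898, -0.002], [-0.001, 0.003, -1.0]]
wrist_force: [0.9, 0.1, -0.8]
gripper_width: 0.479
gripper_force: 30.0
```

Call:
{"op": "apply_moves", "data": {"moves": [[[0.0013,-0.0005,0.015],0],[[0,0,0.012],0],[[0,0,0.008],0],[[0,0,0],0],[[0,0,0],0]]}}

```text
time_s: 7.5
tcp_pos: [0.4458, 0.1763, 0.0341]
ee_rot: [[0.898, -0.44, 0.001], [-0.44, -0.898, 0.0], [0.0, -0.0, -1.0]]
wrist_force: [-0.3, 0.1, -0.6]
gripper_width: 0.47
gripper_force: 30.0
```

Call:
{"op": "apply_moves", "data": {"moves": [[[0,0,0.003],0],[[0,0,0.003],0],[[0,0,0],0],[[0,0,0],0]]}}

```text
time_s: 7.83
tcp_pos: [0.4456, 0.1759, 0.0277]
ee_rot: [[0.897, -0.441, 0.0], [-0.441, -0.897, 0.0], [0.0, -0.0, -1.0]]
wrist_force: [0.3, 0.0, -0.5]
gripper_width: 0.476
gripper_force: 30.0
```

Call:
{"op": "apply_moves", "data": {"moves": [[[0,0,0.0015],0],[[0,0,0],0],[[0,0,0],0]]}}

```text
time_s: 8.08
tcp_pos: [0.4459, 0.1761, 0.0265]
ee_rot: [[0.898, -0.441, 0.001], [-0.441, -0.898, 0.0], [0.001, -0.001, -1.0]]
wrist_force: [-0.5, -1.0, 3.0]
gripper_width: 0.475
gripper_force: 30.0
```

Call:
{"op": "apply_moves", "data": {"moves": [[[0,0,0],0],[[0,0,0],0],[[0,0,0],0],[[0,0,0],0],[[0,0,0],0]], "hand": 0.075}}

```text
time_s: 8.5
tcp_pos: [0.4454, 0.1758, 0.0259]
ee_rot: [[0.897, -0.441, -0.0], [-0.441, -0.897, -0.0], [-0.0, 0.0, -1.0]]
wrist_force: [0.3, 0.4, -0.1]
gripper_width: 0.768
gripper_force: 0.0
```

Call:
{"op": "apply_moves", "data": {"moves": [[[0,0,-0.015],0],[[0,0,-0.035],0],[[0,0,-0.04],0],[[0,0,-0.04],0],[[0,0,-0.04],0]], "hand": 0.087}}

```text
time_s: 8.92
tcp_pos: [0.4451, 0.1755, 0.1978]
ee_rot: [[0.897, -0.441, -0.0], [-0.441, -0.897, -0.0], [-0.0, 0.0, -1.0]]
wrist_force: [0.8, 0.7, -0.3]
gripper_width: 0.991
gripper_force: 0.0
```

```bash
python3 c.py 3; python3 d.py ring_largest former_largest ring_small
```

```text
8.9167 [0.4451 0.1755 0.1978] [[0.897, -0.441, -0.0], [-0.441, -0.897, -0.0], [-0.0, 0.0, -1.0]] [ 0.81077303  0.65907859 -0.34415597]
[[325.2, 0.0, 280.6], [0.0, 325.2, 208.9], [0.0, 0.0, 1.0]] [0.5158 0.1402 0.3584] [[-0.442, -0.859, -0.26], [-0.897, 0.423, 0.128], [-0.0, 0.289, -0.957]]
8.9667 [0.4498 0.178  0.2066]
ring_largest [[401. 111.]] (array([0.4684, 0.0148]), np.float64(0.026), 0.67)
former_largest [[511.  85.]] (array([ 0.4447, -0.1556]), np.float64(0.073), 0.81)
ring_small [[499. -43.]] None
```

View pics/w3.png

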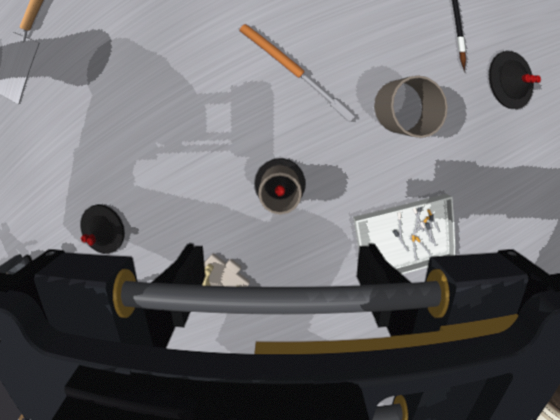

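The medium ring is seated concentrically on its former (280,190). Next is the largest ring, at (415,107).

Call:
{"op": "apply_moves", "data": {"moves": [[[0.0183,0.0268,0],0],[[0.0183,0.0268,0],0],[[0.0183,0.0268,0],0],[[0.0183,0.0268,0],0],[[0.0183,0.0268,0],0]]}}

```text
time_s: 9.58
tcp_pos: [0.4673, 0.0136, 0.1939]
ee_rot: [[0.898, -0.441, -0.004], [-0.441, -0.898, -0.001], [-0.003, 0.003, -1.0]]
wrist_force: [-0.4, -0.4, 0.2]
gripper_width: 1.0
gripper_force: 0.0
```

Call:
{"op": "apply_moves", "data": {"moves": [[[0,0,0],0],[[0,0,0],0],[[0,0,0],0]]}}

```text
time_s: 9.83
tcp_pos: [0.4679, 0.0151, 0.1946]
ee_rot: [[0.897, -0.442, -0.003], [-0.442, -0.897, -0.001], [-0.002, 0.002, -1.0]]
wrist_force: [-0.6, -0.3, 0.4]
gripper_width: 1.002
gripper_force: 0.0
```

```bash
python3 d.py ring_largest former_largest former_small
```

```text
9.8333 [0.4679 0.0151 0.1946]
ring_largest [[279. 183.]] (array([0.4687, 0.0136]), np.float64(0.023), 0.78)
former_largest [[421. 140.]] (array([ 0.4445, -0.1547]), np.float64(0.044), 0.57)
former_small [[202.  38.]] (array([0.6508, 0.0155]), np.float64(0.055), 0.95)
```

Call:
{"op": "apply_moves", "data": {"moves": [[[0.0014,0.001,0.04],0],[[0,0,0.04],0],[[0,0,0.04],0],[[0,0,0.03],0],[[0,0,0.018],0]]}}

```text
time_s: 10.45
tcp_pos: [0.4672, 0.0139, 0.0249]
ee_rot: [[0.898, -0.44, -0.005], [-0.44, -0.898, -0.002], [-0.004, 0.004, -1.0]]
wrist_force: [-0.4, -0.5, -0.4]
gripper_width: 1.001
gripper_force: 0.0
```

Call:
{"op": "apply_moves", "data": {"moves": [[[0,0,0],0],[[0,0,0],0],[[0,0,0],0],[[0,0,0],0]]}}

```text
time_s: 10.78
tcp_pos: [0.4708, 0.0145, 0.0297]
ee_rot: [[0.898, -0.44, 0.004], [-0.44, -0.898, 0.001], [0.003, -0.003, -1.0]]
wrist_force: [0.5, -0.4, -0.7]
gripper_width: 0.998
gripper_force: 0.0
```

Call:
{"op": "apply_moves", "data": {"moves": [[[0,0,0],0],[[0,0,0],0],[[0,0,0],0],[[0,0,0],0],[[0,0,0],0]], "hand": 0.04}}

```text
time_s: 11.2
tcp_pos: [0.4694, 0.0137, 0.0283]
ee_rot: [[0.897, -0.441, 0.0], [-0.441, -0.897, 0.0], [0.0, -0.0, -1.0]]
wrist_force: [-2.1, -1.4, 0.6]
gripper_width: 0.703
gripper_force: 1.0
```

Call:
{"op": "apply_moves", "data": {"moves": [[[0,0,0],0],[[0,0,0],0],[[0,0,0],0],[[0,0,0],0]]}}

```text
time_s: 11.53
tcp_pos: [0.4694, 0.0137, 0.0283]
ee_rot: [[0.898, -0.441, 0.0], [-0.441, -0.898, -0.0], [0.0, 0.0, -1.0]]
wrist_force: [-1.7, -1.3, 5.1]
gripper_width: 0.698
gripper_force: 30.0
```

Call:
{"op": "apply_moves", "data": {"moves": [[[0,0,-0.02],0],[[0,0,-0.03],0],[[0,0,-0.03],0],[[-0.0067,0.0324,0],0],[[-0.0067,0.0324,0],0]]}}

```text
time_s: 11.95
tcp_pos: [0.4302, -0.0379, 0.1093]
ee_rot: [[0.898, -0.439, 0.004], [-0.439, -0.898, 0.002], [0.003, -0.003, -1.0]]
wrist_force: [-0.3, -1.1, -2.4]
gripper_width: 0.698
gripper_force: 30.0
```

Call:
{"op": "apply_moves", "data": {"moves": [[[-0.0067,0.0324,0],0],[[-0.0067,0.0324,0],0],[[-0.0067,0.0324,0],0],[[0,0,0],0],[[0,0,0],0]]}}

```text
time_s: 12.37
tcp_pos: [0.3663, -0.1178, 0.1076]
ee_rot: [[0.896, -0.444, -0.001], [-0.444, -0.896, 0.0], [-0.001, 0.0, -1.0]]
wrist_force: [0.9, 0.6, -1.8]
gripper_width: 0.699
gripper_force: 30.0
```

Call:
{"op": "apply_moves", "data": {"moves": [[[0,0,0],0],[[0,0,0],0]]}}

```text
time_s: 12.53
tcp_pos: [0.3687, -0.1164, 0.108]
ee_rot: [[0.898, -0.44, 0.001], [-0.44, -0.898, 0.0], [0.0, -0.0, -1.0]]
wrist_force: [-0.0, 0.5, -1.0]
gripper_width: 0.695
gripper_force: 30.0
```

```bash
python3 d.py former_largest ring_large; python3 c.py 4;python3 e.py largest .0283 190
```

```text
12.5333 [ 0.3687 -0.1164  0.108 ]
former_largest [[281. 106.]] (array([ 0.4439, -0.1558]), np.float64(0.018), 0.62)
ring_large [[457. 129.]] (array([ 0.3633, -0.2919]), np.float64(0.028), 0.7)
12.6833 [ 0.3685 -0.1163  0.1079] [[0.898, -0.44, -0.0], [-0.44, -0.898, 0.0], [-0.0, 0.0, -1.0]] [ 0.19839957 -0.88537913 -1.92648139]
[[325.2, 0.0, 280.6], [0.0, 325.2, 208.9], [0.0, 0.0, 1.0]] [ 0.4392 -0.1515  0.2685] [[-0.44, -0.86, -0.259], [-0.898, 0.421, 0.128], [-0.001, 0.289, -0.957]]
profile {190: 184, 192: 185, 194: 186, 196: 166, 198: 97, 200: 70, 202: 68, 204: 66, 206: 65, 208: 65, 210: 65, 212: 65, 214: 65, 216: 65, 218: 65}
-0.008 [[280.  207.2]]
-0.006 [[280. 204.]]
-0.004 [[280.  200.8]]
-0.002 [[280.  197.6]]
0.0 [[280.  194.4]]
0.002 [[280.  191.2]]
0.004 [[280.  187.9]]
0.006 [[280.  184.6]]
0.008 [[280.  181.3]]
```

View pics/w4.png

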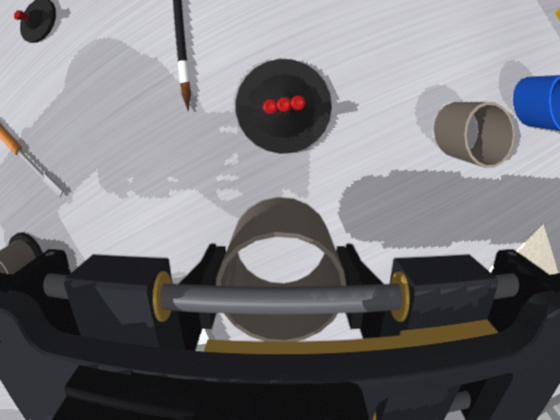

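The largest former is at (283,105). The held ring is straight, its lower front edge at row 198.

Call:
{"op": "apply_moves", "data": {"moves": [[[0.0288,0.0007,0],0],[[0.0288,0.0007,0],0],[[0.0288,0.0008,0],0],[[0,0,0],0],[[0,0,0],0]]}}

```text
time_s: 13.2
tcp_pos: [0.4455, -0.1571, 0.1074]
ee_rot: [[0.897, -0.442, -0.001], [-0.442, -0.897, 0.0], [-0.001, 0.0, -1.0]]
wrist_force: [-0.4, -0.3, -1.2]
gripper_width: 0.7
gripper_force: 30.0
```

Call:
{"op": "apply_moves", "data": {"moves": [[[0,0,0.012],0],[[0,0,0.01],0],[[0,0,0],0],[[0,0,0],0],[[0,0,0],0]]}}

```text
time_s: 13.62
tcp_pos: [0.4444, -0.1567, 0.0865]
ee_rot: [[0.898, -0.44, 0.0], [-0.44, -0.898, -0.0], [0.001, -0.0, -1.0]]
wrist_force: [-0.8, -0.1, -1.1]
gripper_width: 0.696
gripper_force: 30.0
```

Call:
{"op": "apply_moves", "data": {"moves": [[[0.0003,0,0.015],0],[[0,0,0.015],0],[[0,0,0.01],0],[[0,0,0.005],0],[[0,0,0],0]]}}

```text
time_s: 14.03
tcp_pos: [0.4443, -0.1569, 0.0407]
ee_rot: [[0.898, -0.441, -0.001], [-0.441, -0.898, 0.0], [-0.001, 0.001, -1.0]]
wrist_force: [-0.3, 0.1, -1.2]
gripper_width: 0.698
gripper_force: 30.0
```

Call:
{"op": "apply_moves", "data": {"moves": [[[0,0,0.003],0],[[0,0,0],0],[[0,0,0],0],[[0,0,0],0]]}}

```text
time_s: 14.37
tcp_pos: [0.4451, -0.1571, 0.0386]
ee_rot: [[0.898, -0.441, 0.001], [-0.441, -0.898, -0.0], [0.001, -0.0, -1.0]]
wrist_force: [0.4, -0.5, -1.2]
gripper_width: 0.698
gripper_force: 30.0
```

Call:
{"op": "apply_moves", "data": {"moves": [[[0,0,0.002],0],[[0,0,0.001],0],[[0,0,0],0],[[0,0,0],0]]}}

```text
time_s: 14.7
tcp_pos: [0.4453, -0.1571, 0.0363]
ee_rot: [[0.898, -0.441, 0.001], [-0.441, -0.898, -0.0], [0.001, -0.0, -1.0]]
wrist_force: [-2.2, 0.8, 7.6]
gripper_width: 0.698
gripper_force: 30.0
```

Call:
{"op": "apply_moves", "data": {"moves": [[[0,0,0],0],[[0,0,0],0],[[0,0,0],0],[[0,0,0],0],[[0,0,0],0]], "hand": 0.087}}

```text
time_s: 15.12
tcp_pos: [0.4447, -0.1571, 0.0349]
ee_rot: [[0.897, -0.441, -0.0], [-0.441, -0.897, -0.0], [-0.0, 0.0, -1.0]]
wrist_force: [-0.3, -0.3, -0.1]
gripper_width: 0.959
gripper_force: 0.0
```

Call:
{"op": "apply_moves", "data": {"moves": [[[0,0,-0.015],0],[[0,0,-0.035],0],[[0,0,-0.04],0],[[0,0,-0.04],0],[[0,0,-0.03],0]]}}

```text
time_s: 15.53
tcp_pos: [0.4454, -0.1573, 0.1984]
ee_rot: [[0.898, -0.441, 0.004], [-0.441, -0.898, -0.001], [0.004, -0.001, -1.0]]
wrist_force: [0.8, 0.3, 0.4]
gripper_width: 1.005
gripper_force: 0.0
```

Call:
{"op": "apply_moves", "data": {"moves": [[[-0.0035,0.0393,0],0],[[-0.0035,0.0393,0],0],[[-0.0035,0.0393,0],0],[[-0.0035,0.0393,0],0],[[0,0,0],0]], "hand": 0.075}}

```text
time_s: 15.95
tcp_pos: [0.3594, -0.2955, 0.1949]
ee_rot: [[0.895, -0.447, -0.001], [-0.447, -0.895, -0.0], [-0.001, 0.001, -1.0]]
wrist_force: [0.5, 0.8, -0.2]
gripper_width: 0.871
gripper_force: 0.0
```

Call:
{"op": "apply_moves", "data": {"moves": [[[0,0,0],0],[[0,0,0],0],[[0,0,0],0]]}}

```text
time_s: 16.2
tcp_pos: [0.3632, -0.2914, 0.1949]
ee_rot: [[0.898, -0.44, -0.0], [-0.44, -0.898, 0.0], [-0.0, -0.0, -1.0]]
wrist_force: [0.1, 0.1, 0.2]
gripper_width: 0.865
gripper_force: 0.0
```

```bash
python3 d.py ring_large ring_small;  python3 c.py 5
```

```text
16.2 [ 0.3632 -0.2914  0.1949]
ring_large [[281. 184.]] (array([ 0.3642, -0.2933]), np.float64(0.043), 0.62)
ring_small [[139.  17.]] (array([ 0.6148, -0.2362]), np.float64(0.131), 0.95)
16.35 [ 0.3635 -0.2911  0.195 ] [[0.898, -0.439, 0.0], [-0.439, -0.898, 0.0], [-0.0, -0.0, -1.0]] [ 0.44873849 -0.97114547 -0.3705883 ]
[[325.2, 0.0, 280.6], [0.0, 325.2, 208.9], [0.0, 0.0, 1.0]] [ 0.4342 -0.3263  0.3556] [[-0.44, -0.86, -0.259], [-0.898, 0.421, 0.128], [-0.001, 0.289, -0.957]]
```

View pics/w5.png

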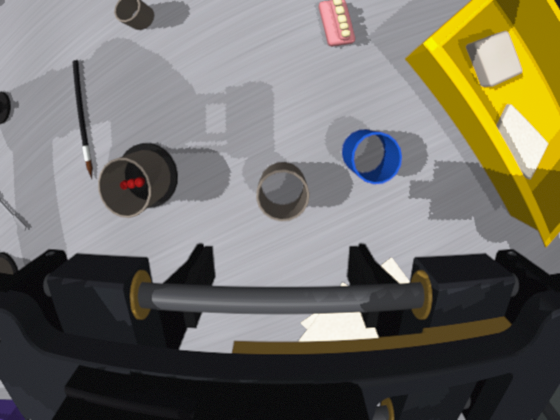

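The largest ring is seated (135,185). The large ring is below at (283,191), with the blue look-alike clear at (372,157).

Call:
{"op": "apply_moves", "data": {"moves": [[[0.0014,0.0014,0.04],0],[[0,0,0.04],0],[[0,0,0.04],0],[[0,0,0],0],[[0,0,0],0]], "hand": 0.071}}

```text
time_s: 16.82
tcp_pos: [0.3627, -0.2932, 0.0741]
ee_rot: [[0.898, -0.44, -0.005], [-0.44, -0.898, 0.001], [-0.005, 0.001, -1.0]]
wrist_force: [0.9, -0.1, 0.5]
gripper_width: 0.815
gripper_force: 0.0
```

Call:
{"op": "apply_moves", "data": {"moves": [[[0,0,0.025],0],[[0,0,0.025],0],[[0,0,0],0],[[0,0,0],0],[[0,0,0],0]]}}

```text
time_s: 17.23
tcp_pos: [0.3656, -0.2946, 0.0276]
ee_rot: [[0.898, -0.44, 0.004], [-0.44, -0.898, -0.002], [0.005, -0.0, -1.0]]
wrist_force: [0.5, -0.5, 0.9]
gripper_width: 0.818
gripper_force: 0.0
```

Call:
{"op": "apply_moves", "data": {"moves": [[[0,0,0],0],[[0,0,0],0],[[0,0,0],0],[[0,0,0],0],[[0,0,0],0]], "hand": 0.035}}

```text
time_s: 17.65
tcp_pos: [0.3639, -0.294, 0.0258]
ee_rot: [[0.898, -0.441, 0.001], [-0.441, -0.898, -0.001], [0.001, -0.0, -1.0]]
wrist_force: [-0.7, 1.6, 5.2]
gripper_width: 0.59
gripper_force: 30.0
```

Call:
{"op": "apply_moves", "data": {"moves": [[[0,0,0],0],[[0,0,0],0],[[0,0,0],0]]}}

```text
time_s: 17.9
tcp_pos: [0.3639, -0.294, 0.0258]
ee_rot: [[0.898, -0.441, 0.001], [-0.441, -0.898, -0.0], [0.001, 0.0, -1.0]]
wrist_force: [-0.3, 2.3, 7.1]
gripper_width: 0.589
gripper_force: 30.0
```

```bash
python3 - <<'E'
from h import *
c=imaging.capture("side");t=imaging.capture("top")
for px in [(185,112),(207,110)]:
    g=p2w(c,px,0);print(g.round(3),[ (z,w2p(c,[[g[0],g[1],z]]).round(0)[0].tolist(),w2p(t,[[g[0],g[1],z]]).round(0)[0].tolist()) for z in (0,.05,.1,.15)])
cv2.imwrite("pics/art.png",np.hstack([cv2.resize(c["frame"][40:160,130:270],None,fx=2.8,fy=2.8),cv2.resize(t["frame"][140:260,0:140],None,fx=2.8,fy=2.8)]))
E
```

```text
[0.457 0.597 0.   ] [(0, [185.0, 112.0], [48.0, 220.0]), (0.05, [183.0, 98.0], [38.0, 219.0]), (0.1, [181.0, 83.0], [28.0, 218.0]), (0.15, [179.0, 68.0], [16.0, 217.0])]
[0.527 0.583 0.   ] [(0, [207.0, 110.0], [55.0, 193.0]), (0.05, [206.0, 96.0], [46.0, 191.0]), (0.1, [204.0, 81.0], [36.0, 189.0]), (0.15, [202.0, 66.0], [25.0, 186.0])]
```

View pics/art.png

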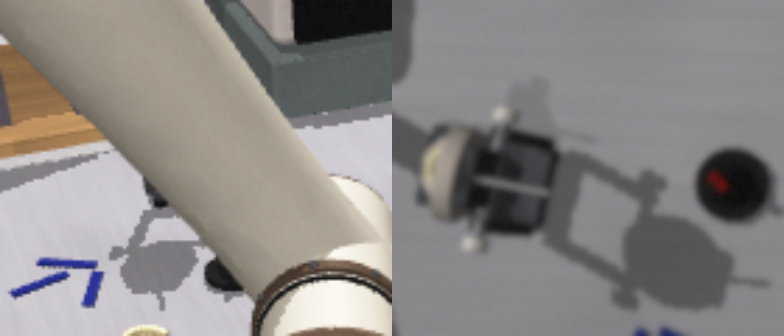

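The articulator's edge is at y≈0.58 and the gripper body stays within y<0.55, so there is no conflict. I carry the large ring over.

Call:
{"op": "apply_moves", "data": {"moves": [[[0,0,-0.02],0],[[0,0,-0.04],0],[[0,0,-0.04],0],[[0,0,0],0],[[-0.01324,-0.03466,0],0]]}}

```text
time_s: 18.42
tcp_pos: [0.3693, -0.2604, 0.1275]
ee_rot: [[0.895, -0.446, 0.008], [-0.446, -0.895, -0.003], [0.008, -0.0, -1.0]]
wrist_force: [1.6, 1.0, -2.6]
gripper_width: 0.588
gripper_force: 30.0
```

Call:
{"op": "apply_moves", "data": {"moves": [[[-0.01324,-0.03466,0],0],[[-0.01324,-0.03466,0],0],[[-0.01324,-0.03466,0],0],[[-0.01324,-0.03466,0],0],[[-0.01324,-0.03466,0],0]]}}

```text
time_s: 18.83
tcp_pos: [0.3832, -0.0706, 0.1248]
ee_rot: [[0.897, -0.442, -0.0], [-0.442, -0.897, 0.0], [-0.0, -0.0, -1.0]]
wrist_force: [1.5, -0.2, -1.0]
gripper_width: 0.586
gripper_force: 30.0
```

Call:
{"op": "apply_moves", "data": {"moves": [[[-0.01324,-0.03466,0],0],[[-0.01324,-0.03466,0],0],[[-0.01324,-0.03466,0],0],[[-0.01324,-0.03466,0],0],[[-0.01324,-0.03466,0],0]]}}

```text
time_s: 19.25
tcp_pos: [0.4002, 0.1143, 0.1248]
ee_rot: [[0.898, -0.441, -0.0], [-0.441, -0.898, -0.0], [-0.0, 0.0, -1.0]]
wrist_force: [0.5, -0.5, -2.2]
gripper_width: 0.587
gripper_force: 30.0
```

Call:
{"op": "apply_moves", "data": {"moves": [[[-0.01324,-0.03466,0],0],[[-0.01324,-0.03466,0],0],[[-0.01324,-0.03466,0],0],[[-0.01324,-0.03466,0],0],[[0,0,0],0]]}}

```text
time_s: 19.67
tcp_pos: [0.4162, 0.2666, 0.1249]
ee_rot: [[0.9, -0.436, 0.003], [-0.436, -0.9, 0.003], [0.002, -0.004, -1.0]]
wrist_force: [-0.3, 0.3, -1.7]
gripper_width: 0.59
gripper_force: 30.0
```

Call:
{"op": "apply_moves", "data": {"moves": [[[-0.0128,-0.0334,0],0],[[-0.0128,-0.0334,0],0],[[-0.0128,-0.0334,0],0],[[-0.0128,-0.0334,0],0],[[-0.0128,-0.0334,0],0]]}}

```text
time_s: 20.08
tcp_pos: [0.4304, 0.4396, 0.1241]
ee_rot: [[0.897, -0.441, -0.001], [-0.441, -0.897, -0.001], [-0.0, 0.001, -1.0]]
wrist_force: [-0.0, 0.8, -1.2]
gripper_width: 0.591
gripper_force: 30.0
```

Call:
{"op": "apply_moves", "data": {"moves": [[[0,0,0],0],[[0,0,0],0],[[0,0,0],0],[[0,0,0],0]]}}

```text
time_s: 20.42
tcp_pos: [0.4304, 0.437, 0.1245]
ee_rot: [[0.897, -0.442, -0.001], [-0.442, -0.897, -0.001], [-0.0, 0.002, -1.0]]
wrist_force: [0.1, 1.4, -1.0]
gripper_width: 0.59
gripper_force: 30.0
```

```bash
python3 d.py former_large; python3 c.py 6;python3 e.py large .0258 200
```

```text
20.4167 [0.4304 0.437  0.1245]
former_large [[271. 120.]] (array([0.4972, 0.409 ]), np.float64(0.046), 0.74)
20.5167 [0.4307 0.4372 0.1251] [[0.897, -0.442, -0.0], [-0.442, -0.897, -0.0], [-0.0, 0.001, -1.0]] [-0.41487463 -0.23633909 -0.95035538]
[[325.2, 0.0, 280.6], [0.0, 325.2, 208.9], [0.0, 0.0, 1.0]] [0.5014 0.4019 0.2857] [[-0.442, -0.858, -0.259], [-0.897, 0.423, 0.128], [-0.0, 0.289, -0.957]]
profile {200: 118, 202: 118, 204: 114, 206: 88, 208: 73, 210: 72, 212: 70, 214: 70, 216: 69, 218: 70, 220: 70, 222: 70, 224: 70, 226: 70, 228: 70}
-0.008 [[280.  216.4]]
-0.006 [[280.  213.2]]
-0.004 [[280. 210.]]
-0.002 [[280.  206.8]]
0.0 [[280.  203.6]]
0.002 [[279.9 200.4]]
0.004 [[279.9 197.1]]
0.006 [[279.9 193.9]]
0.008 [[279.9 190.6]]
```

View pics/w6.png

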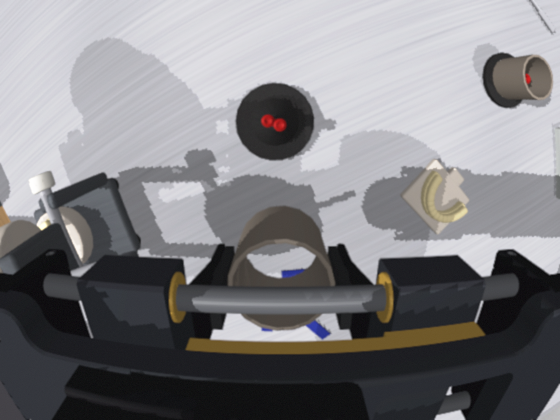

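Large former at (275,121), articulator well left. The ring hangs straight.

Call:
{"op": "apply_moves", "data": {"moves": [[[0.0245,-0.0014,0],0],[[0.0245,-0.0014,0],0],[[0.0244,-0.0014,0],0],[[0,0,0],0],[[0,0,0],0]]}}

```text
time_s: 21.03
tcp_pos: [0.4993, 0.4087, 0.125]
ee_rot: [[0.896, -0.444, -0.0], [-0.444, -0.896, -0.0], [-0.0, 0.0, -1.0]]
wrist_force: [-0.4, 0.1, -1.9]
gripper_width: 0.588
gripper_force: 30.0
```

Call:
{"op": "apply_moves", "data": {"moves": [[[0,0,0.02],0],[[0,0,0.018],0],[[0,0,0],0],[[0,0,0],0],[[0,0,0],0]]}}

```text
time_s: 21.45
tcp_pos: [0.4986, 0.4106, 0.0882]
ee_rot: [[0.898, -0.44, 0.001], [-0.44, -0.898, 0.001], [0.001, -0.001, -1.0]]
wrist_force: [-0.6, 0.1, -2.1]
gripper_width: 0.589
gripper_force: 30.0
```

Call:
{"op": "apply_moves", "data": {"moves": [[[0,0.0012,0.015],0],[[0,0,0.015],0],[[0,0,0.01],0],[[0,0,0.008],0],[[0,0,0],0]]}}

```text
time_s: 21.87
tcp_pos: [0.4973, 0.4083, 0.0379]
ee_rot: [[0.897, -0.441, -0.001], [-0.441, -0.897, -0.002], [-0.001, 0.002, -1.0]]
wrist_force: [-0.4, 0.2, -1.2]
gripper_width: 0.586
gripper_force: 30.0
```

Call:
{"op": "apply_moves", "data": {"moves": [[[0,0,0.003],0],[[0,0,0],0],[[0,0,0],0],[[0,0,0],0]]}}

```text
time_s: 22.2
tcp_pos: [0.4983, 0.4091, 0.0367]
ee_rot: [[0.898, -0.441, 0.001], [-0.441, -0.898, 0.001], [0.0, -0.001, -1.0]]
wrist_force: [-0.9, -0.7, -1.2]
gripper_width: 0.588
gripper_force: 30.0
```

Call:
{"op": "apply_moves", "data": {"moves": [[[0,0,0.002],0],[[0,0,0.001],0],[[0,0,0],0],[[0,0,0],0]]}}

```text
time_s: 22.53
tcp_pos: [0.4982, 0.4091, 0.0339]
ee_rot: [[0.898, -0.441, 0.001], [-0.441, -0.898, 0.001], [0.0, -0.001, -1.0]]
wrist_force: [-0.9, 0.2, 3.5]
gripper_width: 0.59
gripper_force: 30.0
```

Call:
{"op": "apply_moves", "data": {"moves": [[[0,0,0],0],[[0,0,0],0],[[0,0,0],0],[[0,0,0],0],[[0,0,0],0]], "hand": 0.08}}

```text
time_s: 22.95
tcp_pos: [0.4979, 0.4086, 0.0327]
ee_rot: [[0.897, -0.441, -0.0], [-0.441, -0.897, -0.0], [-0.0, 0.0, -1.0]]
wrist_force: [-0.0, 0.5, -0.1]
gripper_width: 0.87
gripper_force: 0.0
```

Call:
{"op": "apply_moves", "data": {"moves": [[[0,0,-0.015],0],[[0,0,-0.035],0],[[0,0,-0.04],0],[[0,0,-0.04],0],[[0,0,-0.03],0]]}}

```text
time_s: 23.37
tcp_pos: [0.4987, 0.4093, 0.1968]
ee_rot: [[0.898, -0.441, 0.003], [-0.441, -0.898, 0.003], [0.002, -0.004, -1.0]]
wrist_force: [1.1, 1.0, 0.4]
gripper_width: 0.917
gripper_force: 0.0
```

```bash
python3 c.py 7
```

```text
23.3667 [0.4987 0.4093 0.1968] [[0.898, -0.441, 0.003], [-0.441, -0.898, 0.003], [0.002, -0.004, -1.0]] [1.0809394  1.0397459  0.40254772]
[[325.2, 0.0, 280.6], [0.0, 325.2, 208.9], [0.0, 0.0, 1.0]] [0.5689 0.3736 0.3575] [[-0.441, -0.86, -0.256], [-0.897, 0.421, 0.13], [-0.004, 0.288, -0.958]]
```

Call:
{"op": "apply_moves", "data": {"moves": [[[0.023,0.031,0],0],[[0.023,0.031,0],0],[[0.023,0.031,0],0],[[0.023,0.031,0],0],[[0.023,0.031,0],0]]}}

```text
time_s: 23.83
tcp_pos: [0.5326, 0.2172, 0.1928]
ee_rot: [[0.898, -0.441, -0.0], [-0.441, -0.898, -0.0], [-0.0, 0.0, -1.0]]
wrist_force: [0.5, 0.2, -0.5]
gripper_width: 0.92
gripper_force: 0.0
```

Call:
{"op": "apply_moves", "data": {"moves": [[[0.023,0.031,0],0],[[0.023,0.031,0],0],[[0.023,0.031,0],0],[[0.023,0.031,0],0],[[0.023,0.031,0],0]]}}

```text
time_s: 24.25
tcp_pos: [0.5675, 0.0272, 0.1928]
ee_rot: [[0.898, -0.441, -0.0], [-0.441, -0.898, 0.0], [-0.0, -0.0, -1.0]]
wrist_force: [0.6, -0.3, 0.5]
gripper_width: 0.917
gripper_force: 0.0
```

Call:
{"op": "apply_moves", "data": {"moves": [[[0.023,0.031,0],0],[[0.023,0.031,0],0],[[0.023,0.031,0],0],[[0.023,0.031,0],0],[[0.023,0.031,0],0]]}}

```text
time_s: 24.67
tcp_pos: [0.6023, -0.1626, 0.1926]
ee_rot: [[0.897, -0.441, -0.0], [-0.441, -0.897, 0.0], [-0.0, -0.0, -1.0]]
wrist_force: [1.2, -0.1, 0.1]
gripper_width: 0.919
gripper_force: 0.0
```

```bash
python3 d.py ring_small former_small
```

```text
24.6667 [ 0.6023 -0.1626  0.1926]
ring_small [[334. 145.]] (array([ 0.6153, -0.2363]), np.float64(0.048), 0.59)
former_small [[130. 213.]] (array([0.6509, 0.0152]), np.float64(0.122), 0.79)
```

View pics/w7.png

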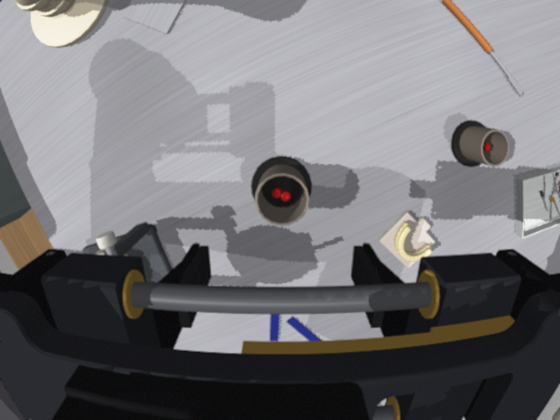

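The large ring is seated on its former (282,190) and the cast is untouched. Going to the small ring.

Call:
{"op": "apply_moves", "data": {"moves": [[[0.0221,0.0302,0],0],[[0.0221,0.0302,0],0],[[0,0,0],0],[[0,0,0],0],[[0,0,0],0]]}}

```text
time_s: 25.23
tcp_pos: [0.6152, -0.2332, 0.1926]
ee_rot: [[0.898, -0.441, -0.001], [-0.441, -0.898, 0.001], [-0.001, -0.0, -1.0]]
wrist_force: [1.2, 0.4, 0.4]
gripper_width: 0.918
gripper_force: 0.0
```

```bash
python3 d.py ring_small former_small
```

```text
25.2333 [ 0.6152 -0.2332  0.1926]
ring_small [[281. 183.]] (array([ 0.6162, -0.2368]), np.float64(0.093), 0.78)
former_small [[ 98. 244.]] (array([0.6519, 0.0156]), np.float64(0.33), 0.97)
```

Call:
{"op": "apply_moves", "data": {"moves": [[[0.0022,0.0027,0.035],0],[[0,0,0.04],0],[[0,0,0.04],0],[[0,0,0],0],[[0,0,0],0]]}}

```text
time_s: 25.8
tcp_pos: [0.6152, -0.2369, 0.0766]
ee_rot: [[0.898, -0.44, -0.005], [-0.44, -0.898, 0.0], [-0.004, 0.002, -1.0]]
wrist_force: [0.8, -0.2, 1.9]
gripper_width: 0.919
gripper_force: 0.0
```

Call:
{"op": "apply_moves", "data": {"moves": [[[0,0,0.03],0],[[0,0,0.02],0],[[0,0,0.01],0],[[0,0,0],0],[[0,0,0],0]]}}

```text
time_s: 26.22
tcp_pos: [0.6179, -0.238, 0.0204]
ee_rot: [[0.898, -0.44, 0.003], [-0.44, -0.898, -0.001], [0.003, -0.0, -1.0]]
wrist_force: [-1.2, 0.6, 0.8]
gripper_width: 0.919
gripper_force: 0.0
```

Call:
{"op": "apply_moves", "data": {"moves": [[[0,0,0],0],[[0,0,0],0],[[0,0,0],0],[[0,0,0],0],[[0,0,0],0]], "hand": 0.015}}

```text
time_s: 26.63
tcp_pos: [0.6165, -0.2379, 0.0187]
ee_rot: [[0.897, -0.441, 0.001], [-0.441, -0.897, -0.0], [0.001, -0.0, -1.0]]
wrist_force: [0.4, -0.3, 0.8]
gripper_width: 0.625
gripper_force: 0.0
```

Call:
{"op": "apply_moves", "data": {"moves": [[[0,0,0],0],[[0,0,0],0],[[0,0,0],0],[[0,0,0],0],[[0,0,0],0]]}}

```text
time_s: 27.05
tcp_pos: [0.6163, -0.2378, 0.018]
ee_rot: [[0.897, -0.441, -0.0], [-0.441, -0.897, -0.0], [-0.0, 0.0, -1.0]]
wrist_force: [0.6, -0.4, 0.8]
gripper_width: 0.351
gripper_force: 30.0
```

Call:
{"op": "apply_moves", "data": {"moves": [[[0,0,-0.02],0],[[0,0,-0.035],0],[[0,0,-0.035],0],[[-0.0195,-0.0304,0],0],[[-0.0195,-0.0304,0],0]]}}

```text
time_s: 27.47
tcp_pos: [0.6096, -0.1669, 0.1108]
ee_rot: [[0.896, -0.444, 0.006], [-0.444, -0.896, -0.0], [0.006, -0.002, -1.0]]
wrist_force: [0.7, 0.7, -0.6]
gripper_width: 0.354
gripper_force: 30.0
```

Call:
{"op": "apply_moves", "data": {"moves": [[[-0.0195,-0.0304,0],0],[[-0.0195,-0.0304,0],0],[[-0.0195,-0.0304,0],0],[[-0.0195,-0.0304,0],0],[[-0.0195,-0.0304,0],0]]}}

```text
time_s: 27.88
tcp_pos: [0.587, 0.015, 0.108]
ee_rot: [[0.897, -0.441, -0.0], [-0.441, -0.897, 0.0], [-0.0, 0.0, -1.0]]
wrist_force: [1.1, 0.3, -1.3]
gripper_width: 0.348
gripper_force: 30.0
```

Call:
{"op": "apply_moves", "data": {"moves": [[[-0.0195,-0.0304,0],0],[[0,0,0],0],[[0,0,0],0],[[0,0,0],0],[[0,0,0],0]]}}

```text
time_s: 28.3
tcp_pos: [0.5834, 0.0483, 0.1079]
ee_rot: [[0.897, -0.442, -0.0], [-0.442, -0.897, -0.0], [-0.0, 0.0, -1.0]]
wrist_force: [-0.5, -0.0, -0.4]
gripper_width: 0.351
gripper_force: 30.0
```

```bash
python3 d.py former_small; python3 c.py 8;python3 e.py small .018 205
```

```text
28.3 [0.5834 0.0483 0.1079]
former_small [[275. 116.]] (array([0.6508, 0.0157]), np.float64(0.036), 0.65)
28.4 [0.5835 0.048  0.1079] [[0.897, -0.443, -0.0], [-0.443, -0.897, -0.0], [-0.0, 0.0, -1.0]] [1.10291174 0.56905541 0.0052357 ]
[[325.2, 0.0, 280.6], [0.0, 325.2, 208.9], [0.0, 0.0, 1.0]] [0.6542 0.0125 0.2685] [[-0.443, -0.858, -0.259], [-0.896, 0.424, 0.129], [-0.0, 0.289, -0.957]]
profile {205: 195, 207: 194, 209: 193, 211: 193, 213: 193, 215: 192, 217: 191, 219: 191, 221: 190, 223: 190, 225: 188, 227: 139, 229: 70, 231: 59, 233: 59}
-0.008 [[280.  236.6]]
-0.006 [[280.  233.4]]
-0.004 [[280.  230.2]]
-0.002 [[280. 227.]]
0.0 [[280.  223.8]]
0.002 [[280.  220.5]]
0.004 [[280.  217.3]]
0.006 [[280. 214.]]
0.008 [[280.  210.7]]
```

View pics/w8.png

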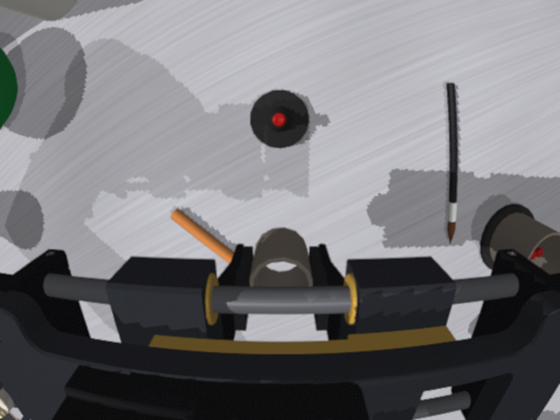

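Small former at (279,119); the held ring hangs straight below the tool, its front edge at row 227.

Call:
{"op": "apply_moves", "data": {"moves": [[[0.0255,0,0],0],[[0.0255,0,0],0],[[0.0254,-0.0005,0],0],[[0,0,0],0],[[0,0,0],0]]}}

```text
time_s: 28.92
tcp_pos: [0.6527, 0.0147, 0.1072]
ee_rot: [[0.896, -0.443, -0.001], [-0.443, -0.896, -0.0], [-0.001, 0.0, -1.0]]
wrist_force: [0.5, 0.0, -0.9]
gripper_width: 0.354
gripper_force: 30.0
```

Call:
{"op": "apply_moves", "data": {"moves": [[[0,0,0.018],0],[[0,0,0.015],0],[[0,0,0],0],[[0,0,0],0],[[0,0,0],0]]}}

```text
time_s: 29.33
tcp_pos: [0.6525, 0.0161, 0.076]
ee_rot: [[0.898, -0.441, 0.001], [-0.441, -0.898, -0.0], [0.001, -0.0, -1.0]]
wrist_force: [0.0, -0.6, -1.2]
gripper_width: 0.352
gripper_force: 30.0
```

Call:
{"op": "apply_moves", "data": {"moves": [[[0,0.0005,0.015],0],[[0,0,0.015],0],[[0,0,0.01],0],[[0,0,0.005],0],[[0,0,0],0]]}}

```text
time_s: 29.75
tcp_pos: [0.6516, 0.0155, 0.0294]
ee_rot: [[0.897, -0.441, -0.002], [-0.441, -0.897, -0.0], [-0.001, 0.001, -1.0]]
wrist_force: [-0.1, -0.1, -1.2]
gripper_width: 0.351
gripper_force: 30.0
```

Call:
{"op": "apply_moves", "data": {"moves": [[[0,0,0.002],0],[[0,0,0],0],[[0,0,0],0],[[0,0,0],0]]}}

```text
time_s: 30.08
tcp_pos: [0.6525, 0.0156, 0.0288]
ee_rot: [[0.898, -0.441, 0.001], [-0.441, -0.898, 0.0], [0.001, -0.001, -1.0]]
wrist_force: [0.1, 0.3, -0.9]
gripper_width: 0.351
gripper_force: 30.0
```

Call:
{"op": "apply_moves", "data": {"moves": [[[0,0,0.002],0],[[0,0,0.001],0],[[0,0,0],0],[[0,0,0],0]]}}

```text
time_s: 30.42
tcp_pos: [0.6525, 0.0156, 0.026]
ee_rot: [[0.898, -0.441, 0.001], [-0.441, -0.898, -0.0], [0.001, -0.0, -1.0]]
wrist_force: [-0.8, 0.5, 3.6]
gripper_width: 0.349
gripper_force: 30.0
```

Contact at the seat height; release, rise, and check everything.

Call:
{"op": "apply_moves", "data": {"moves": [[[0,0,0],0],[[0,0,0],0],[[0,0,0],0],[[0,0,0],0],[[0,0,0],0]], "hand": 0.07}}

```text
time_s: 30.83
tcp_pos: [0.6519, 0.0155, 0.0247]
ee_rot: [[0.897, -0.441, -0.001], [-0.441, -0.897, -0.0], [-0.0, 0.0, -1.0]]
wrist_force: [0.3, -0.1, -0.9]
gripper_width: 0.645
gripper_force: 0.0
```

Call:
{"op": "apply_moves", "data": {"moves": [[[0,0,-0.015],0],[[0,0,-0.035],0],[[0,0,-0.04],0],[[0,0,-0.04],0],[[0,0,-0.03],0]]}}

```text
time_s: 31.25
tcp_pos: [0.653, 0.0155, 0.1888]
ee_rot: [[0.898, -0.441, 0.004], [-0.441, -0.898, 0.0], [0.003, -0.002, -1.0]]
wrist_force: [1.0, -0.4, 0.2]
gripper_width: 0.803
gripper_force: 0.0
```

```bash
python3 c.py 9; python3 - <<'E'
from h import *
cs=[imaging.capture("side"),cv2.imread("pics/w9.png")]
cv2.imwrite("pics/final.png",np.vstack([cv2.resize(cs[0]["frame"][100:320,150:390],None,fx=1.6,fy=1.6),cv2.resize(cs[1][40:240,:],(384,220))]))
E
```

```text
31.25 [0.653  0.0155 0.1888] [[0.898, -0.441, 0.004], [-0.441, -0.898, 0.0], [0.003, -0.002, -1.0]] [ 1.01555028 -0.35147015  0.2407748 ]
[[325.2, 0.0, 280.6], [0.0, 325.2, 208.9], [0.0, 0.0, 1.0]] [ 0.723  -0.0198  0.3497] [[-0.441, -0.86, -0.255], [-0.897, 0.422, 0.128], [-0.002, 0.286, -0.958]]
```

View pics/final.png

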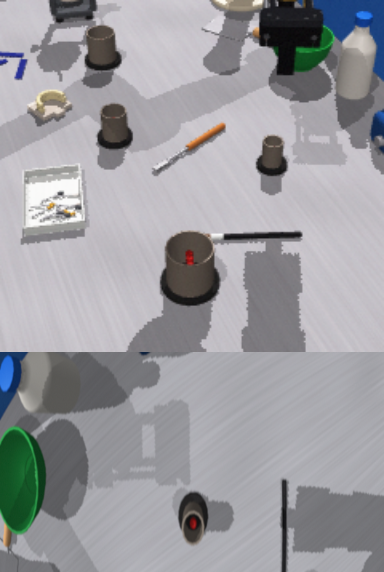

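All four rings stand upright on their own formers and the casts have not moved. I hand the job in.

```bash
python3 -c "
from station import r
print(r.finish_job())"
```

```text
the job is handed in; nothing more can be done
None
```

All four casting rings are fitted upright on their own formers and released, the casts and the blue look-alike were left alone, and the job was handed in at about 31 s; it returned no verdict.

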